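# Show a guest what to use for tonight's mosquito coil

## Task

Show a guest by pointing how to set up the mosquito coil for the night: with the fingers pointing down, first hold the fingertips two to four centimetres above the upright tongue of the steel coil stand, then above the middle of the white plate it is to stand on, and last above the middle of the plastic lighter, staying about two seconds at each. Finish still pointing at the lighter. Touch or move nothing on the chest, and do not point at or sweep low over the matchbox on the way.

Things in the scene. Friction and masses are not known exactly. Their poses are not given: they have to be found in the camera images.
- stand: mosquito coil stand of bare stamped steel: a flat disc 68 mm across and 3 mm thick with one upright flat tongue (10 mm wide, 3 mm thick) in its middle and two low 13 mm lugs beside the tongue; 40 mm high in all, loose. Origin: centre of its underside, z up
- stand_tip (a point): top end of the coil stand's tongue, 40 mm above the chest top, over the stand's centre
- plate: white ceramic plate, 170 mm across, rim 18 mm above the chest top, empty, loose. Origin: centre of its underside, z up
- plate_in (a point): centre of the plate's upper (inner) floor, 5 mm above the chest top
- lighter: flat plastic pocket lighter lying on its side, about 80 mm long, 25 mm wide, 12 mm thick: long white plastic body with a steel hood at one end (+x). Origin: centre of its underside, x along its length, z up; loose
- lighter_top (a point): middle of the lighter's upper face, 12 mm above the chest top
- matchbox: card matchbox lying flat, 53 x 36 x 15 mm, no steel parts; not to be pointed at. Origin: centre of its underside, x along its length, z up; loose
- matchbox_top (a point): middle of the matchbox's upper face, 15 mm above the chest top
- jar: small closed whitish jar of ointment, 60 mm across, 55 mm high, standing; bystander. Origin: centre of its underside
- spray_can: green insect spray can with a white cap, 62 mm across, 190 mm high, standing; bystander. Origin: centre of its underside
- tumbler: clear glass tumbler standing upside down on its rim, 74 mm across at the rim, 105 mm high; bystander. Origin: centre of its underside (the rim)

How it is judged:
By the outcome, as a careful person would: the job done as asked, in the order asked, and still so for the second after the job is handed in, with the robot touching nothing.
It also fails if it takes over 56 s, if anything falls off the work surface, if the arm or the gripper's body presses on something with over 40 N, if the wrist force passes 120 N, or if a joint passes its speed limit or range.

## Robot

A 6-joint arm with a two-finger parallel gripper is mounted at the origin on the work surface. World frame = base frame: x ahead of the robot, y to its left, z up, the work surface at z = 0. Lengths are in m, angles in rad, forces in N, time in s.
With the tool pointing down it reaches from about 0.3 to 0.75 m from the base axis. Payload 8.5 kg.
Tool frame: the origin (TCP) lies between the finger pads, 19 mm behind the fingertips; this is the grasp point; z points along the fingers, y is the line along which they close (so a half turn about z gives the same grasp; the last joint's range is limited). The gripper opens to 88 mm and grips with 3 to 60 N. Pads are 18 mm wide; open, the fingers measure 123 mm over their backs; the gripper's body (75 mm by 187 mm) begins 45 mm behind the grasp point.
Start: joints at [1.065, 0.381, 1.297, -0, 1.464, -0.215], TCP at [0.158, 0.527, 0.257] pointing down, gripper open.
Joint ranges: [-3.11, 3.11], [-0.89, 2.33], [0.22, 2.48], [-1.42, 4.56], [0.17, 2.85], [-2.88, 2.88]. Speed limits (rad/s): [2.39, 2.39, 3.14, 3.14, 3.14, 3.14].

## Interface

Orientations are given as a unit quaternion [x, y, z, w].
In Python, from cell import telemetry, optics, robot gives the robot as it stands. The module is installed in compiled form; this text tells all that it offers.
- The arm moves only by the shell command python3 -m inch 'ROWS' [FORCE]. ROWS is JSON, a list of rows, each an object of numbers: "x", "y", "z": the shift along the tool's x, y, z each as a share of 0.5 m, from -1 to 1; "rx", "ry", "rz": the turn, a rotation vector about the tool's x, y, z each as a share of 2 rad, from -1 to 1; "grip": the opening, from 0 (shut) to 1 (fully open). In form: [{"x": .., "y": .., "z": .., "rx": .., "ry": .., "rz": .., "grip": ..}, ...]. A call has 1 to 5 rows; each row shifts and turns the commanded pose from where the row before left it, along the tool's axes as they then stand; what a row does not reach is not made up. A row lasts 1/8 s, in which the tool goes at most 62.5 mm and 10.7 degrees, less where a joint would pass 70% of its speed; a pose out of reach is approached as far as the arm can. A call with a number of a shift or a turn outside -1 to 1 is refused whole. A call with a gripper value outside its range is refused whole. The fingers move at their own pace and stop on an object; FORCE is the grip in N (left out, the last holds). Time passes only in rows, so rows that do not move let the fingers close. It gives the time, the measured TCP pose, the force, the opening and the grip force at its end, in the units of the state.
- telemetry.get_state(): the state, without advancing time (a new reading comes with each control period).
- optics.read_camera(name): name is "side" or "top"; returns the picture (384x512x3 uint8, blue, green, red); there is no depth.
- optics.camera_params(name): a dict with "camera_matrix" (3x3 intrinsics, pixels), "distortion" ([k1, k2, p1, p2, k3] as OpenCV has them; the pictures are not rectified), "R" (3x3) and "t" (3): a world point X has camera coordinates R X + t. Camera axes: x right, y down, z forward; pixel columns grow to the right and rows downward; lengths in m; the calibration is good to about 2 mm. A picture is of the moment at which its call begins. camera_params takes no time and is no camera call.
- robot.close_job(): hands the job in; it is judged then, once.
The state is a dict: "time": time; "joints": joint angles; "joint_velocities": joint speeds; "joint_efforts": joint torques, N m; "eef_pos": TCP position; "tcp_rot": TCP orientation; "force": force on the tool from outside, world axes, zero at the start; "torque": the same for the moment, N m; "width": finger opening in m; "grasp_force": force on a finger pad.
Only numpy, scipy, OpenCV 4.12 (cv2) and the standard library are available. Lean on these libraries where they do the work, as an engineer would, in place of code of your own. Each camera call takes 0.05 s, during which the arm holds its last target. There are 200 camera calls.

## Working session

There is one attempt and no reset: what is moved stays moved. The work goes in short steps, Python scripts to look and compute and a shell command to move; the robot and the scene stay as the last step left them, time stands still between calls to the robot, and variables do not carry over. Pictures are saved under pics/ and viewed, at most 10 in all, crops included, and the job is handed in when it is done.

```bash
mkdir -p pics
python3 - <<'E'
from cell import telemetry, optics
import cv2
for n in("top","side"):
    cv2.imwrite(f"pics/{n}0.png",optics.read_camera(n)); p=optics.camera_params(n); print(n,p)
print(telemetry.get_state())
E
```

```text
top {'camera_matrix': array([[446.73340561,   0.        , 261.84940941],
       [  0.        , 446.73340561, 193.43695551],
       [  0.        ,   0.        ,   1.        ]]), 'distortion': array([-0.02762359,  0.        ,  0.        ,  0.        ,  0.        ]), 'R': array([[ 0.01898149, -0.99980609,  0.005242  ],
       [-0.99580577, -0.01937436, -0.08941756],
       [ 0.08950178, -0.00352273, -0.99598043]]), 't': array([-0.01170825,  0.55459078,  1.07305164])}
side {'camera_matrix': array([[352.28104356,   0.        , 254.30347647],
       [  0.        , 352.28104356, 192.96269334],
       [  0.        ,   0.        ,   1.        ]]), 'distortion': array([-0.02182761,  0.        ,  0.        ,  0.        ,  0.        ]), 'R': array([[ 0.97197596, -0.23500863,  0.00580239],
       [-0.17922143, -0.7567659 , -0.62863746],
       [ 0.15212628,  0.60998059, -0.77767685]]), 't': array([-0.55614043,  0.14449799,  0.96440988])}
{'time': 0.1, 'joints': array([ 1.06469998e+00,  3.81175908e-01,  1.29812094e+00, -1.54605321e-05,
        1.46357722e+00, -2.15324570e-01]), 'joint_velocities': array([-0.00066419, -0.00204258, -0.00104003,  0.00115837, -0.00197265,
        0.00085062]), 'joint_efforts': array([ 3.67920758e-03, -4.38650036e+01, -2.24912488e+01,  7.14902021e-02,
        3.42400884e-02, -6.13845896e-05]), 'eef_pos': array([0.15759814, 0.52672485, 0.25689569]), 'tcp_rot': array([ 1.44873404e-01,  9.89449992e-01, -6.02186574e-04, -2.18939376e-04]), 'force': array([-0.01283528, -0.53319235,  0.22081347]), 'torque': array([0.03334191, 0.0045847 , 0.03498977]), 'grasp_force': 0.0, 'width': 0.08764837307072429}
```

View pics/top0.png

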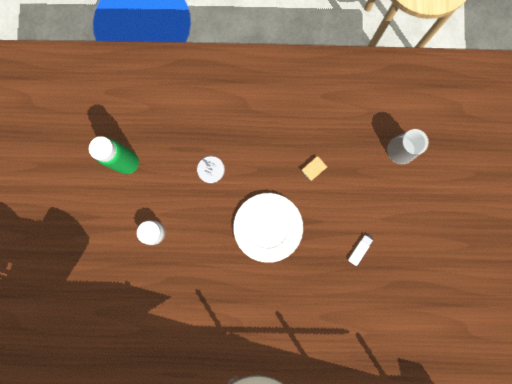

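View pics/side0.png

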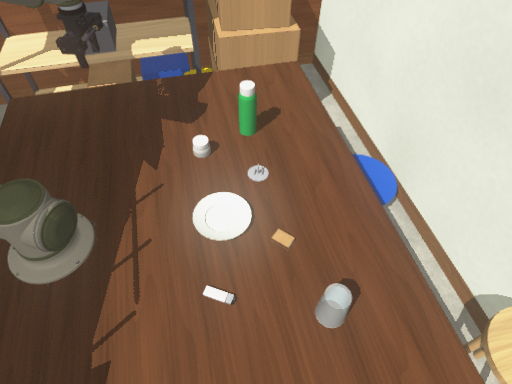

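The top view shows the stand at about (211,169), plate (268,228), lighter (360,250), matchbox (314,168), jar (151,232), can (115,155) and tumbler (407,147). In the side view the stand is at about (258,172), plate (222,216), lighter (218,295) and matchbox (283,238). Next I'll view enlarged crops to get exact pixels.

Run:
```python
import cv2,numpy as np
t=cv2.imread("pics/top0.png");s=cv2.imread("pics/side0.png")
def c(im,x,y):return cv2.resize(im[y:y+50,x:x+66],None,fx=6,fy=6,interpolation=cv2.INTER_CUBIC)
cv2.imwrite("pics/crop0.png",np.vstack([np.hstack([c(t,180,145),c(t,330,225)]),np.hstack([c(s,226,148),c(s,186,270)])]))
```

```text
(no output)
```

View pics/crop0.png

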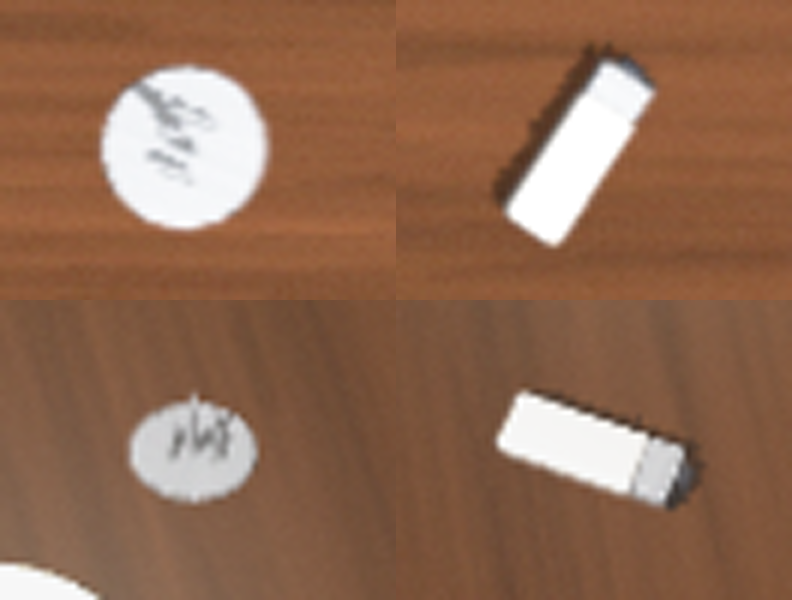

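Enlarged, the stand disc centre is top (210.4,169.1) and side (257.8,172.6), with the tongue tip at side (257.9,163.4). The lighter's middle is top (360.4,249.9) and side (218.6,294.1), not counting its dark end.

```bash
cat > h.py <<'E'
import cv2,numpy as np
from cell import optics
P={n:optics.camera_params(n) for n in("top","side")}
def norm(n,p): return cv2.undistortPoints(np.array([[p]],float),P[n]["camera_matrix"],P[n]["distortion"])[0,0]
def tri(a,b):
    M=[np.c_[P[n]["R"],P[n]["t"]] for n in("top","side")]
    X=cv2.triangulatePoints(*M,norm("top",a),norm("side",b)).ravel(); return X[:3]/X[3]
def plane(n,p,z):
    R,t=P[n]["R"],P[n]["t"]; d=R.T@np.r_[norm(n,p),1]; c=-R.T@t
    return c+d*(z-c[2])/d[2]
E
python3 - <<'E'
from h import *
np.set_printoptions(precision=4,suppress=True)
pl={}
for n,q in(("top",(268,228)),("side",(222,216))):
    g=cv2.imread(f"pics/{n}0.png").min(2); m=(g>130).astype(np.uint8)
    l=cv2.connectedComponents(m)[1]; m=(l==l[q[1],q[0]]).astype(np.uint8)
    c=cv2.findContours(m,0,1)[0][0]; e=cv2.fitEllipse(c); pl[n]=e[0]; print(n,e)
for k,a,b,h in(("stand",(210.4,169.1),(257.8,172.6),.003),("lighter",(360.4,249.9),(218.6,294.1),.012),("plate",pl["top"],pl["side"],.018),("matchbox",(314,168),(283,238),.015),("jar",(150.5,233),(201,141),.055)):
    print(k,tri(a,b),plane("top",a,h),plane("side",b,h))
print("tip side z.04",plane("side",(257.9,163.4),.04))
print("lighter hood end",plane("top",(330+(630-396)/6-.4,225+77/6-.4),.012),"dark",plane("top",(330+(640-396)/6-.4,225+65/6-.4),.012))
E
```

```text
top ((267.75927734375, 227.3900146484375), (69.12427520751953, 69.28050231933594), 64.2352523803711)
side ((221.53689575195312, 215.73216247558594), (48.02590560913086, 58.66501235961914), 82.83428955078125)
stand [0.6154 0.1297 0.0028] [0.6157 0.1296 0.003 ] [0.615  0.1295 0.003 ]
lighter [ 0.4211 -0.2474  0.0092] [ 0.4208 -0.2467  0.012 ] [ 0.4214 -0.2486  0.012 ]
plate [ 0.4713 -0.0172  0.0119] [ 0.4719 -0.0172  0.018 ] [ 0.4703 -0.0216  0.018 ]
matchbox [ 0.6221 -0.1303  0.012 ] [ 0.6218 -0.13    0.015 ] [ 0.6212 -0.132   0.015 ]
jar [0.4542 0.2612 0.0556] [0.4526 0.2614 0.055 ] [0.4558 0.2618 0.055 ]
tip side z.04 [0.6162 0.1348 0.04  ]
lighter hood end [ 0.4518 -0.2671  0.012 ] dark [ 0.4568 -0.2712  0.012 ]
```

Both views agree, and the heights match the ones given to within 3 to 6 mm. Next I close the fingers and travel high to the stand.

```bash
python3 -m inch '[{"x":-0.092,"y":-0.0415,"grip":0},{"x":-0.092,"y":-0.0415,"grip":0},{"x":-0.092,"y":-0.0415,"grip":0},{"x":-0.092,"y":-0.0415,"grip":0}]' 5
python3 -m inch '[{"x":-0.092,"y":-0.0415,"grip":0},{"x":-0.092,"y":-0.0415,"grip":0},{"x":-0.092,"y":-0.0415,"grip":0},{"x":-0.092,"y":-0.0415,"grip":0}]'
python3 -m inch '[{"x":-0.092,"y":-0.0415,"grip":0},{"x":-0.092,"y":-0.0415,"grip":0},{"x":-0.092,"y":-0.0415,"grip":0},{"x":-0.092,"y":-0.0415,"grip":0},{"grip":0}]'
cat > st.py <<'E'
import sys,numpy as np
from cell import telemetry
from scipy.spatial.transform import Rotation as R
s=telemetry.get_state(); r=R.from_quat(s["tcp_rot"])
g=np.array(eval(sys.argv[1])); print(s["time"],s["eef_pos"].round(4),"tilt",r.apply([0,0,1]).round(3),"w",round(s["width"],4),"F",s["force"].round(1),"j",s["joints"].round(2))
print("tool shares",(r.inv().apply(g-s["eef_pos"])/.5).round(4))
E
python3 st.py '[.6155,.130,.089]'
```

```text
0.1 [0.1576 0.5267 0.2569] tilt [-0.001 -0.001 -1.   ] w 0.0876 F [-0.  -0.5  0.2] j [ 1.06  0.38  1.3  -0.    1.46 -0.22]
tool shares [-1.1049 -0.4972  0.3361]invalid input at $[0]: expected keys x, y, z, rx, ry, rz, grip
invalid input at $[0]: expected keys x, y, z, rx, ry, rz, grip
invalid input at $[0]: expected keys x, y, z, rx, ry, rz, grip
```

All the keys are required in every row.

```bash
python3 -m inch '[{"x":-0.092,"y":-0.0415,"z":0,"rx":0,"ry":0,"rz":0,"grip":0},{"x":-0.092,"y":-0.0415,"z":0,"rx":0,"ry":0,"rz":0,"grip":0},{"x":-0.092,"y":-0.0415,"z":0,"rx":0,"ry":0,"rz":0,"grip":0},{"x":-0.092,"y":-0.0415,"z":0,"rx":0,"ry":0,"rz":0,"grip":0}]' 5
python3 st.py '[.6155,.130,.089]'
```

```text
time: 0.6
eef_pos: [0.3111, 0.3934, 0.2573]
tcp_rot: [0.145, 0.989, -0.0, -0.0]
force: [0.1, 0.3, 0.5]
width: 0.0505
grasp_force: 0.0
0.6 [0.3111 0.3934 0.2573] tilt [-0. -0. -1.] w 0.0505 F [0.1 0.3 0.5] j [ 0.67  0.3   1.43  0.    1.42 -0.62]
tool shares [-0.7343 -0.3301  0.3364]
```

```bash
python3 -m inch '[{"x":-0.092,"y":-0.0415,"z":0,"rx":0,"ry":0,"rz":0,"grip":0},{"x":-0.092,"y":-0.0415,"z":0,"rx":0,"ry":0,"rz":0,"grip":0},{"x":-0.092,"y":-0.0415,"z":0,"rx":0,"ry":0,"rz":0,"grip":0},{"x":-0.092,"y":-0.0415,"z":0,"rx":0,"ry":0,"rz":0,"grip":0}]'
python3 -m inch '[{"x":-0.092,"y":-0.0415,"z":0,"rx":0,"ry":0,"rz":0,"grip":0},{"x":-0.092,"y":-0.0415,"z":0,"rx":0,"ry":0,"rz":0,"grip":0},{"x":-0.092,"y":-0.0415,"z":0,"rx":0,"ry":0,"rz":0,"grip":0},{"x":-0.092,"y":-0.0415,"z":0,"rx":0,"ry":0,"rz":0,"grip":0},{"x":0,"y":0,"z":0,"rx":0,"ry":0,"rz":0,"grip":0}]' >/dev/null
python3 st.py '[.6155,.130,.089]'
```

```text
time: 1.1
eef_pos: [0.4636, 0.261, 0.2572]
tcp_rot: [0.145, 0.989, -0.0, -0.0]
force: [-0.1, 0.9, 0.5]
width: 0.0105
grasp_force: 0.0
1.725 [0.6168 0.1276 0.256 ] tilt [-0.002 -0.    -1.   ] w 0.0005 F [-0.2 -0.1 -0.1] j [ 0.02  0.53  1.06 -0.    1.56 -1.26]
tool shares [0.0034 0.0041 0.3339]
```

Over the stand. I go down slowly and look before dwelling.

```bash
python3 -m inch '[{"x":0.003,"y":0.004,"z":0.08,"rx":0,"ry":0,"rz":0,"grip":0},{"x":0,"y":0,"z":0.08,"rx":0,"ry":0,"rz":0,"grip":0},{"x":0,"y":0,"z":0.08,"rx":0,"ry":0,"rz":0,"grip":0},{"x":0,"y":0,"z":0.06,"rx":0,"ry":0,"rz":0,"grip":0},{"x":0,"y":0,"z":0.034,"rx":0,"ry":0,"rz":0,"grip":0}]'
python3 st.py '[.6155,.130,.089]'
python3 - <<'E'
from cell import optics
import cv2,numpy as np
t=optics.read_camera("top")[110:230,140:300];s=optics.read_camera("side")[70:190,180:340]
cv2.imwrite("pics/stand1.png",cv2.resize(np.hstack([t,s]),None,fx=2.5,fy=2.5,interpolation=cv2.INTER_CUBIC))
E
```

```text
time: 2.35
eef_pos: [0.6132, 0.1332, 0.0891]
tcp_rot: [0.144, 0.99, -0.0, -0.001]
force: [0.3, -0.3, 0.5]
width: 0.0005
grasp_force: 0.0
2.35 [0.6132 0.1332 0.0891] tilt [-0.002  0.    -1.   ] w 0.0005 F [ 0.3 -0.3  0.5] j [ 0.03  0.67  1.3   0.    1.18 -1.26]
tool shares [-0.0062 -0.0047  0.0001]
```

View pics/stand1.png

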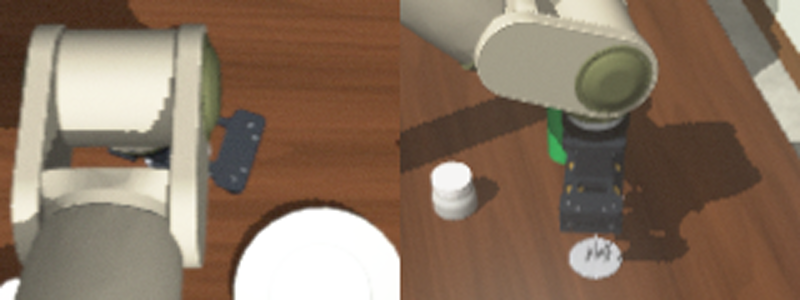

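In the side crop the closed fingertips hang at about (592,232), just above the tongue at (598,245), and the stand hasn't moved. I nudge the last 3 mm and dwell for about 2 s.

```bash
Z='true'
python3 -m inch '[{"x":-0.005,"y":-0.004,"z":0,"rx":0,"ry":0,"rz":0,"grip":0},{"x":0,"y":0,"z":0,"rx":0,"ry":0,"rz":0,"grip":0},{"x":0,"y":0,"z":0,"rx":0,"ry":0,"rz":0,"grip":0},{"x":0,"y":0,"z":0,"rx":0,"ry":0,"rz":0,"grip":0},{"x":0,"y":0,"z":0,"rx":0,"ry":0,"rz":0,"grip":0}]' >/dev/null
python3 st.py '[.6155,.130,.089]'
python3 -m inch '[{"x":0,"y":0,"z":0,"rx":0,"ry":0,"rz":0,"grip":0},{"x":0,"y":0,"z":0,"rx":0,"ry":0,"rz":0,"grip":0},{"x":0,"y":0,"z":0,"rx":0,"ry":0,"rz":0,"grip":0},{"x":0,"y":0,"z":0,"rx":0,"ry":0,"rz":0,"grip":0},{"x":0,"y":0,"z":0,"rx":0,"ry":0,"rz":0,"grip":0}]' >/dev/null
python3 -m inch '[{"x":0,"y":0,"z":0,"rx":0,"ry":0,"rz":0,"grip":0},{"x":0,"y":0,"z":0,"rx":0,"ry":0,"rz":0,"grip":0},{"x":0,"y":0,"z":0,"rx":0,"ry":0,"rz":0,"grip":0},{"x":0,"y":0,"z":0,"rx":0,"ry":0,"rz":0,"grip":0},{"x":0,"y":0,"z":0,"rx":0,"ry":0,"rz":0,"grip":0}]' >/dev/null
python3 -m inch '[{"x":0,"y":0,"z":0,"rx":0,"ry":0,"rz":0,"grip":0},{"x":0,"y":0,"z":0,"rx":0,"ry":0,"rz":0,"grip":0}]' >/dev/null
python3 st.py '[.4715,-.0175,.054]'
```

```text
3.075 [0.6161 0.1298 0.0906] tilt [ 0.  0. -1.] w 0.0004 F [-0.4  1.   0.1] j [ 0.02  0.67  1.29 -0.    1.18 -1.26]
tool shares [0.0012 0.0001 0.0031]
4.575 [0.6161 0.1298 0.0905] tilt [ 0. -0. -1.] w 0.0005 F [0.  0.8 0.2] j [ 0.02  0.67  1.29 -0.    1.18 -1.26]
tool shares [ 0.1926 -0.3651  0.0729]
```

```bash
python3 -m inch '[{"x":0,"y":0,"z":-0.08,"rx":0,"ry":0,"rz":0,"grip":0},{"x":0,"y":0,"z":-0.08,"rx":0,"ry":0,"rz":0,"grip":0}]' >/dev/null
python3 -m inch '[{"x":0.0385,"y":-0.073,"z":0,"rx":0,"ry":0,"rz":0,"grip":0},{"x":0.0385,"y":-0.073,"z":0,"rx":0,"ry":0,"rz":0,"grip":0},{"x":0.0385,"y":-0.073,"z":0,"rx":0,"ry":0,"rz":0,"grip":0},{"x":0.0385,"y":-0.073,"z":0,"rx":0,"ry":0,"rz":0,"grip":0},{"x":0.0385,"y":-0.073,"z":0,"rx":0,"ry":0,"rz":0,"grip":0}]' >/dev/null
python3 -m inch '[{"x":0,"y":0,"z":0,"rx":0,"ry":0,"rz":0,"grip":0},{"x":0,"y":0,"z":0.06,"rx":0,"ry":0,"rz":0,"grip":0},{"x":0,"y":0,"z":0.06,"rx":0,"ry":0,"rz":0,"grip":0},{"x":0,"y":0,"z":0,"rx":0,"ry":0,"rz":0,"grip":0}]' >/dev/null
python3 st.py '[.4715,-.0175,.054]'
```

```text
5.95 [ 0.4713 -0.0168  0.1093] tilt [-0.003  0.001 -1.   ] w 0.0004 F [ 0.1 -0.2  0.2] j [-0.29  0.42  1.73  0.    0.99 -1.57]
tool shares [-0.0012 -0.0011  0.1105]
```

```bash
python3 -m inch '[{"x":0,"y":0,"z":0.05,"rx":0,"ry":0,"rz":0,"grip":0},{"x":0,"y":0,"z":0.04,"rx":0,"ry":0,"rz":0,"grip":0},{"x":0,"y":0,"z":0.02,"rx":0,"ry":0,"rz":0,"grip":0},{"x":0,"y":0,"z":0,"rx":0,"ry":0,"rz":0,"grip":0},{"x":0,"y":0,"z":0,"rx":0,"ry":0,"rz":0,"grip":0}]' >/dev/null
python3 st.py '[.4715,-.0175,.054]'
python3 - <<'E'
from cell import optics
import cv2,numpy as np
t=optics.read_camera("top")[150:290,190:400];s=optics.read_camera("side")[130:270,120:330]
cv2.imwrite("pics/plate1.png",cv2.resize(np.hstack([t,s]),(798,266),interpolation=cv2.INTER_CUBIC))
E
```

```text
6.575 [ 0.4721 -0.0175  0.0563] tilt [ 0.001 -0.    -1.   ] w 0.0003 F [-0.2  0.4  0.2] j [-0.29  0.51  1.79  0.    0.84 -1.57]
tool shares [ 0.0011 -0.0003  0.0046]
```

View pics/plate1.png

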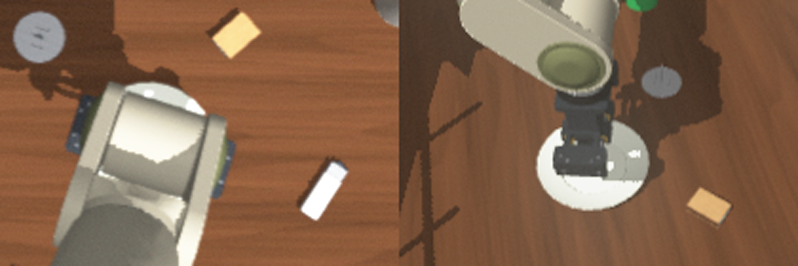

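In the side crop the fingers point at the plate's centre at about (580,172). The tips are 32 mm above the plate floor, and the stand, matchbox and lighter haven't moved. Now the dwell.

```bash
python3 -m inch '[{"x":0,"y":0,"z":0.002,"rx":0,"ry":0,"rz":0,"grip":0},{"x":0,"y":0,"z":0,"rx":0,"ry":0,"rz":0,"grip":0},{"x":0,"y":0,"z":0,"rx":0,"ry":0,"rz":0,"grip":0},{"x":0,"y":0,"z":0,"rx":0,"ry":0,"rz":0,"grip":0},{"x":0,"y":0,"z":0,"rx":0,"ry":0,"rz":0,"grip":0}]' >/dev/null
python3 -m inch '[{"x":0,"y":0,"z":0,"rx":0,"ry":0,"rz":0,"grip":0},{"x":0,"y":0,"z":0,"rx":0,"ry":0,"rz":0,"grip":0},{"x":0,"y":0,"z":0,"rx":0,"ry":0,"rz":0,"grip":0},{"x":0,"y":0,"z":0,"rx":0,"ry":0,"rz":0,"grip":0},{"x":0,"y":0,"z":0,"rx":0,"ry":0,"rz":0,"grip":0}]' >/dev/null
python3 -m inch '[{"x":0,"y":0,"z":0,"rx":0,"ry":0,"rz":0,"grip":0},{"x":0,"y":0,"z":0,"rx":0,"ry":0,"rz":0,"grip":0},{"x":0,"y":0,"z":0,"rx":0,"ry":0,"rz":0,"grip":0},{"x":0,"y":0,"z":0,"rx":0,"ry":0,"rz":0,"grip":0},{"x":0,"y":0,"z":0,"rx":0,"ry":0,"rz":0,"grip":0}]' >/dev/null
python3 st.py '[.4225,-.248,.061]'
```

```text
8.55 [ 0.4715 -0.0174  0.0545] tilt [ 0. -0. -1.] w 0.0003 F [0.2 0.  0.6] j [-0.29  0.52  1.79 -0.    0.84 -1.57]
tool shares [-0.0382 -0.4699 -0.0131]
```

```bash
python3 -m inch '[{"x":0,"y":0,"z":-0.07,"rx":0,"ry":0,"rz":0,"grip":0},{"x":0,"y":0,"z":-0.07,"rx":0,"ry":0,"rz":0,"grip":0},{"x":-0.0065,"y":-0.078,"z":0,"rx":0,"ry":0,"rz":0,"grip":0},{"x":-0.0065,"y":-0.078,"z":0,"rx":0,"ry":0,"rz":0,"grip":0},{"x":-0.0065,"y":-0.078,"z":0,"rx":0,"ry":0,"rz":0,"grip":0}]' >/dev/null
python3 -m inch '[{"x":-0.0065,"y":-0.078,"z":0,"rx":0,"ry":0,"rz":0,"grip":0},{"x":-0.0065,"y":-0.078,"z":0,"rx":0,"ry":0,"rz":0,"grip":0},{"x":-0.0065,"y":-0.078,"z":0,"rx":0,"ry":0,"rz":0,"grip":0},{"x":0,"y":0,"z":0.03,"rx":0,"ry":0,"rz":0,"grip":0},{"x":0,"y":0,"z":0,"rx":0,"ry":0,"rz":0,"grip":0}]' >/dev/null
python3 st.py '[.4225,-.248,.061]'
```

```text
9.8 [ 0.4226 -0.2471  0.1087] tilt [-0.002  0.002 -1.   ] w 0.0009 F [0.6 0.3 1. ] j [-0.77  0.45  1.68  0.    1.01 -2.05]
tool shares [-0.0005 -0.0018  0.0955]
```

```bash
python3 -m inch '[{"x":0,"y":0,"z":0.04,"rx":0,"ry":0,"rz":0,"grip":0},{"x":0,"y":0,"z":0.035,"rx":0,"ry":0,"rz":0,"grip":0},{"x":0,"y":0,"z":0.02,"rx":0,"ry":0,"rz":0,"grip":0},{"x":0,"y":0,"z":0,"rx":0,"ry":0,"rz":0,"grip":0},{"x":0,"y":0,"z":0,"rx":0,"ry":0,"rz":0,"grip":0}]' >/dev/null
python3 st.py '[.4225,-.248,.061]'
python3 - <<'E'
from cell import optics
import cv2,numpy as np
t=optics.read_camera("top")[130:300,200:455];s=optics.read_camera("side")[160:330,110:365]
cv2.imwrite("pics/lighter1.png",cv2.resize(np.hstack([t,s]),(798,266),interpolation=cv2.INTER_CUBIC))
E
```

```text
10.425 [ 0.4234 -0.2473  0.0626] tilt [ 0.001 -0.001 -1.   ] w 0.0007 F [-0.5 -0.2 -0.4] j [-0.77  0.52  1.73  0.    0.89 -2.05]
tool shares [ 0.0014 -0.0019  0.0032]
```

View pics/lighter1.png

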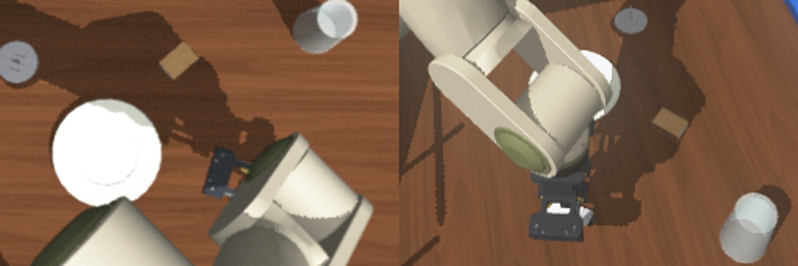

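The fingers are over the lighter at side crop (565,215), with the tips about 31 mm above its top. Everything else is where it was. I dwell here, then hand in.

```bash
python3 -m inch '[{"x":0,"y":0,"z":0,"rx":0,"ry":0,"rz":0,"grip":0},{"x":0,"y":0,"z":0,"rx":0,"ry":0,"rz":0,"grip":0},{"x":0,"y":0,"z":0,"rx":0,"ry":0,"rz":0,"grip":0},{"x":0,"y":0,"z":0,"rx":0,"ry":0,"rz":0,"grip":0},{"x":0,"y":0,"z":0,"rx":0,"ry":0,"rz":0,"grip":0}]' >/dev/null
python3 -m inch '[{"x":0,"y":0,"z":0,"rx":0,"ry":0,"rz":0,"grip":0},{"x":0,"y":0,"z":0,"rx":0,"ry":0,"rz":0,"grip":0},{"x":0,"y":0,"z":0,"rx":0,"ry":0,"rz":0,"grip":0},{"x":0,"y":0,"z":0,"rx":0,"ry":0,"rz":0,"grip":0},{"x":0,"y":0,"z":0,"rx":0,"ry":0,"rz":0,"grip":0}]' >/dev/null
python3 -m inch '[{"x":0,"y":0,"z":0,"rx":0,"ry":0,"rz":0,"grip":0},{"x":0,"y":0,"z":0,"rx":0,"ry":0,"rz":0,"grip":0},{"x":0,"y":0,"z":0,"rx":0,"ry":0,"rz":0,"grip":0},{"x":0,"y":0,"z":0,"rx":0,"ry":0,"rz":0,"grip":0},{"x":0,"y":0,"z":0,"rx":0,"ry":0,"rz":0,"grip":0}]' >/dev/null
python3 st.py '[.4225,-.248,.061]'
python3 -c "from cell import robot; print(robot.close_job())"
```

```text
12.4 [ 0.4231 -0.2472  0.062 ] tilt [ 0. -0. -1.] w 0.0001 F [ 0.3 -0.4 -0.6] j [-0.77  0.52  1.73  0.    0.89 -2.05]
tool shares [ 0.0008 -0.0019  0.002 ]
the job is handed in; nothing more can be done
None
```

The arm pointed at the stand's tongue, the plate's middle and then the lighter, about 2 s each with the fingertips about 3 cm above; nothing on the chest was touched, and I handed the job in at 12.4 s still pointing at the lighter.

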